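Rack the clay stamps in reverse order

ROBOT

A 6-joint arm with a two-finger parallel gripper is mounted at the origin on the work surface. World frame = base frame: x ahead of the robot, y to its left, z up, the work surface at z = 0. Lengths are in m, angles in rad, forces in N, time in s.
With the tool pointing down it reaches from about 0.35 to 0.975 m from the base axis. Payload 4.9 kg.
Tool frame: the origin (TCP) lies midway between the tips of the shut fingers; the grasp point (between the pads) lies 19 mm behind it (manip.pinch_z is the distance from the TCP to the grasp point, in m); z points along the fingers, y is the direction in which the jaws open and shut (so a half turn about z gives the same grasp; the last joint's range is limited). The gripper opens to 85 mm and grips with 20 to 120 N. Pads are 22 mm wide; open, the fingers measure 114 mm over their backs; the gripper's body (76 mm by 85 mm) begins 54 mm behind the grasp point. The pads swing forward as they close: fully open they stand 13 mm farther back than shut.
Start: joints at [1.184, 0.053, 1.613, -0, 1.476, -0.119], TCP at [0.165, 0.603, 0.231] pointing down, gripper open.
Joint ranges: [-3.01, 3.01], [-1.01, 2.22], [0.06, 2.58], [-1.02, 4.17], [0.09, 2.62], [-3.14, 3.14]. Speed limits (rad/s): [2.57, 2.57, 3.14, 3.14, 3.14, 3.14].

INTERFACE

Orientations are given as a unit quaternion [w, x, y, z].
In Python, from plant import manip gives the robot as it stands.
- The arm moves only by the tool drive_tool, never from a script. Its argument "commands" is text: rows parted by semicolons, each of 5 numbers parted by spaces: the finger opening in mm, from 0 to 85.4, then the shift along the tool's x, y, z in units of 30 mm (1.0 is 30 mm), then the turn about the tool's z in degrees. A call has exactly 8 rows; each row shifts and turns the commanded pose from where the row before left it, along the tool's axes as they then stand; what a row does not reach is not made up. A row lasts 1/8 s, in which the tool goes at most 62.5 mm and 10.7 degrees, less where a joint would pass 70% of its speed; a pose out of reach is approached as far as the arm can. A call is refused whole if a number of a shift passes 1 or a number of a turn 10.7, either way. A call with a gripper value outside its range is refused whole. The fingers move at their own pace and stop on an object; the grip force is fixed at half the most. Time passes only in rows, so rows that do not move let the fingers close, or fill a call up. It gives the time, the measured TCP pose, the force and the opening at its end, in the units of the state.
- manip.state(): the state, without advancing time (a new reading comes with each control period).
- manip.grab_frame(name): name is "side" or "top" or "wrist"; returns the picture (420x560x3 uint8, red, green, blue); there is no depth.
- manip.camera_params(name): a dict with "fx", "fy", "cx", "cy" (pixels), "xyz" and "orientation" of the camera in the world. Camera axes: x right, y down, z forward; pixel columns grow to the right and rows downward; lengths in m; the calibration is good to about 2 mm. A picture is of the moment at which its call begins: read the wrist's pose just before it. camera_params takes no time and is no camera call; for the wrist camera it gives the pose at the moment of the call.
- manip.job_done(): hands the job in, once; it reports no verdict.
The state is a dict: "time": time; "joint_pos": joint angles; "joint_vel": joint speeds; "joint_efforts": joint torques, N m; "tool_pos": TCP position; "tool_rot": TCP orientation; "contact_force": force on the tool from outside, world axes, zero at the start; "ft_torque": the same for the moment, N m; "gripper_width": opening from 0.0 (shut) to 1.0 (fully open).
Only numpy, scipy, OpenCV 4.12 (cv2) and the standard library are available. Lean on these libraries where they do the work, as an engineer would, in place of code of your own. Each camera call takes 0.05 s, during which the arm holds its last target. There are 200 camera calls.

TASK

Move the four wooden clay stamps from their sample tiles on the board into the pockets of the storage rack, one to a pocket, in the reverse order: the rack will be turned round to face the class, so the stamp that stands leftmost on the board, seen from the robot, goes into the rightmost pocket, and so on to the other end. Set each stamp down upright on the pocket floor, head down, about in the middle; do not drop them or knock them over.

Things in the scene. Friction and masses are not known exactly. Their poses are not given: they have to be found in the camera images.
- stamp_round: Loose wooden clay stamp with a round disc 44 mm across as its head. It stands head down: head 20 mm high, above it a plain upright round handle 22 mm thick, reaching 82 mm above the underside. The handle is the place to grip, anywhere 35 to 75 mm above the underside. Origin: centre of the underside; z up along the handle. About 60 g. At the start it stands in the middle (within 3 mm) of the sample tile of its own shape.
- stamp_square: Loose wooden clay stamp with a 36 mm square as its head. It stands head down: head 20 mm high, above it a plain upright round handle 22 mm thick, reaching 82 mm above the underside. The handle is the place to grip, anywhere 35 to 75 mm above the underside. Origin: centre of the underside; z up along the handle. About 60 g. At the start it stands in the middle (within 3 mm) of the sample tile of its own shape.
- stamp_triangle: Loose wooden clay stamp with an equal-sided triangle, 45 mm a side (corners 26 mm from its centre) as its head. It stands head down: head 20 mm high, above it a plain upright round handle 22 mm thick, reaching 82 mm above the underside. The handle is the place to grip, anywhere 35 to 75 mm above the underside. Origin: centre of the underside; z up along the handle. About 60 g. At the start it stands in the middle (within 3 mm) of the sample tile of its own shape.
- stamp_oblong: Loose wooden clay stamp with an oblong, 24 mm along its own x by 50 mm along its own y as its head. It stands head down: head 20 mm high, above it a plain upright round handle 22 mm thick, reaching 82 mm above the underside. The handle is the place to grip, anywhere 35 to 75 mm above the underside. Origin: centre of the underside; z up along the handle. About 60 g. At the start it stands in the middle (within 3 mm) of the sample tile of its own shape.
- tile_round: Fixed white-glazed ceramic sample tile on the sample board, round, 62 mm across, 8 mm thick; origin: centre of its underside, on the board's top. The round stamp stands on it at the start; it stays in place and so still shows that stamp's place in the row.
- tile_square: Fixed white-glazed ceramic sample tile on the sample board, 54 mm square, 8 mm thick; origin: centre of its underside, on the board's top. The square stamp stands on it at the start; it stays in place and so still shows that stamp's place in the row.
- tile_triangle: Fixed white-glazed ceramic sample tile on the sample board, triangular, corners 39.5 mm from the centre, 8 mm thick; origin: centre of its underside, on the board's top. The triangle stamp stands on it at the start; it stays in place and so still shows that stamp's place in the row.
- tile_oblong: Fixed white-glazed ceramic sample tile on the sample board, oblong, 42 by 68 mm, 8 mm thick; origin: centre of its underside, on the board's top. The oblong stamp stands on it at the start; it stays in place and so still shows that stamp's place in the row.
- board: Fixed plywood sample board, 90 mm (x) by 330 mm (y) by 8 mm; origin: centre of its underside. The four tiles lie in a row along its y axis at y = -117, -39, +39, +117 mm, x = 0, in any order; its +y end is the left end as seen from the robot (its yaw is within about 0.15 rad of the robot's). It may be nearer to the robot than the rack, or farther off.
- rack: Fixed light-wood storage rack, 84 mm (x) by 318 mm (y), empty at the start; origin: centre of its underside. Four open-topped square pockets in a row along its y axis, centred at y = -117, -39, +39, +117 mm, x = 0; each is 72 by 72 mm inside, its floor 6 mm above the origin; the walls are 6 mm thick and their tops 20 mm above the origin. Its +y end is the left end as seen from the robot (yaw within about 0.15 rad).
Not all that is in view belongs to the job. What is shaped like the stamp_square but blue is not meant.

How it is judged:
By the outcome, as a careful person would: the job done as asked, in the order asked, and still so for the second after the job is handed in, with the robot touching nothing.
It also fails if it takes over 96 s, if anything falls off the work surface, if the arm or the gripper's body presses on something with over 40 N, if the wrist force passes 120 N, or if a joint passes its speed limit or range.

## Working session

There is one attempt and no reset: what is moved stays moved. The work goes in short steps, Python scripts to look and compute and a tool call to move; the robot and the scene stay as the last step left them, time stands still between calls to the robot, and variables do not carry over. Pictures are saved under pics/ and viewed, about 12 in all and at most 16, crops included, and the job is handed in when it is done.

Besides the shell and the picture viewer there is one more tool, called after "Request:" in YAML: its name, and indented under it one key for each argument. drive_tool: Moves the arm, as the interface text tells. Its arguments: {"type":"object","properties":{"commands":{"type":"string"}},"required":["commands"]}

```bash
ls; mkdir -p pics
python3 - <<'E'
from plant import manip
import cv2
for n in("top","side"):
    im=manip.grab_frame(n); cv2.imwrite(f"pics/{n}0.png",im[:,:,::-1]); print(n,manip.camera_params(n))
s=manip.state();print(s['time'],s['tool_pos'],s['tool_rot'],manip.pinch_z)
E
```

```text
pics
top {'fx': 493.6788079090725, 'fy': 493.6788079090725, 'cx': 280.66972968539733, 'cy': 207.48245024049604, 'xyz': array([ 0.42817761, -0.00403438,  0.73847215]), 'orientation': array([ 0.03268206, -0.70440947,  0.70776495, -0.04252017])}
side {'fx': 521.9312683268136, 'fy': 521.9312683268136, 'cx': 282.83054237731585, 'cy': 209.5966123595904, 'xyz': array([0.25698804, 0.60203731, 0.50100029]), 'orientation': array([ 0.09226081, -0.19316386,  0.86175907, -0.45994235])}
0.1 [0.16517322 0.60219739 0.23017186] [-2.38084162e-04  1.33498235e-01  9.91048609e-01 -9.04594847e-04] 0.0187
```

View pics/top0.png

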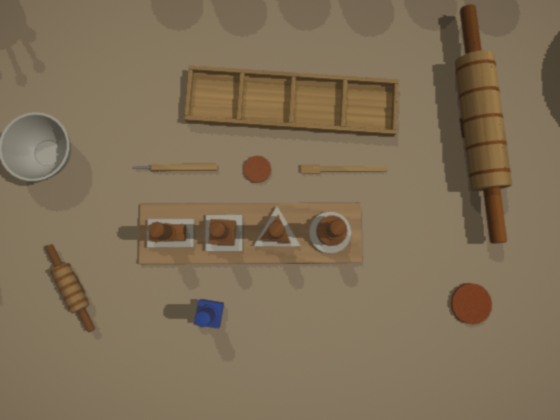

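View pics/side0.png

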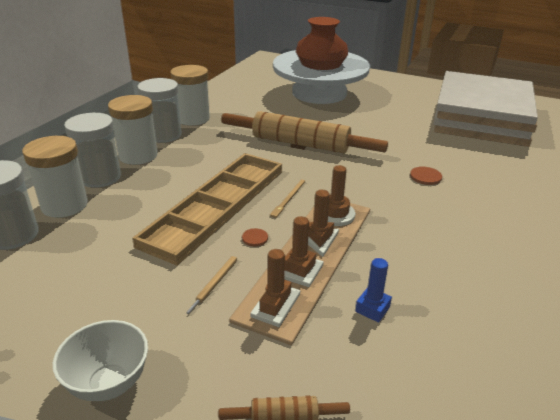

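Top view: rack above (corners about 188,68 / 398,80 / 396,133 / 187,121). Board below it, left to right: oblong (170,233), square (224,232), triangle (277,232), round (330,232). Blue decoy at (209,313). Image up is +x and left is +y.

```bash
cat > h.py <<'E'
import numpy as np,cv2
from scipy.spatial.transform import Rotation as R
from plant import manip
def ray(p,uv,z):
    q=p['orientation']; M=R.from_quat([q[1],q[2],q[3],q[0]]).as_matrix()
    uv=np.atleast_2d(np.array(uv,float))
    d=np.c_[(uv[:,0]-p['cx'])/p['fx'],(uv[:,1]-p['cy'])/p['fy'],np.ones(len(uv))]@M.T
    return p['xyz']+d*((z-p['xyz'][2])/d[:,2])[:,None]
E
python3 - <<'E'
from h import *
im=cv2.imread('pics/top0.png');p=manip.camera_params('top')
hsv=cv2.cvtColor(im,cv2.COLOR_BGR2HSV)
H,S,V=cv2.split(hsv)
print(hsv[233,192],hsv[218,150],hsv[210,146],hsv[150,300],hsv[105,265], hsv[231,158])
w=((S<60)&(V>115)).astype(np.uint8)*255; w[:195]=0;w[275:]=0;w[:,:135]=0;w[:,370:]=0
for c in cv2.findContours(w,0,2)[0]:
    if cv2.contourArea(c)<80: continue
    h=cv2.convexHull(c); r=cv2.minAreaRect(ray(p,h[:,0],.016)[:,:2].astype(np.float32)); print('tile',cv2.boundingRect(c),np.round(r[0],4),np.round(r[1],4),r[2])
cv2.imwrite('pics/w.png',w)
rk=np.array([[188,67],[398,80],[396,133],[187,121]])
P=ray(p,rk,.02); print(P.round(4),P.mean(0),[np.linalg.norm(P[i]-P[i-1]).round(4) for i in range(4)])
bd=ray(p,[[141,204],[361,203],[361,263],[139,264]],.008);print(bd.round(4),bd.mean(0))
print('handles',ray(p,[[157,231],[218,229],[275,229],[339,227]],.098).round(4))
c=cv2.resize(im[55:275,130:410],None,fx=2.8,fy=2.7,interpolation=cv2.INTER_CUBIC);cv2.imwrite('pics/crop.png',c)
E
```

```text
[ 21  40 103] [ 17  81 142] [ 17 110 139] [ 18  73 137] [ 18 125 147] [ 13 160 110]
tile (205, 238, 38, 14) [0.4512 0.0693] [0.0175 0.0542] 1.8186204433441162
tile (147, 238, 47, 10) [0.4547 0.1471] [0.067  0.0131] 89.72130584716797
tile (254, 236, 46, 10) [ 0.4568 -0.008 ] [0.0657 0.0131] 89.70999908447266
tile (147, 219, 47, 6) [0.4854 0.1477] [0.0672 0.0073] 89.75119018554688
tile (206, 215, 37, 11) [0.4872 0.0689] [0.0528 0.0147] 89.757568359375
tile (314, 212, 37, 41) [ 0.4683 -0.0905] [0.0513 0.0604] 82.92139434814453
tile (271, 207, 17, 19) [ 0.4924 -0.0145] [0.0283 0.015 ] 52.78995132446289
[[ 0.7182  0.1241  0.02  ]
 [ 0.6978 -0.1925  0.02  ]
 [ 0.616  -0.187   0.02  ]
 [ 0.6348  0.1244  0.02  ]] [ 0.66671394 -0.03276191  0.02      ] [np.float64(0.0833), np.float64(0.3173), np.float64(0.082), np.float64(0.312)]
[[ 0.5122  0.1928  0.008 ]
 [ 0.5124 -0.1344  0.008 ]
 [ 0.4234 -0.1324  0.008 ]
 [ 0.4238  0.1935  0.008 ]] [0.46795431 0.0298789  0.008     ]
handles [[ 0.4666  0.147   0.098 ]
 [ 0.4688  0.0683  0.098 ]
 [ 0.4685 -0.0056  0.098 ]
 [ 0.4707 -0.0889  0.098 ]]
```

View pics/crop.png

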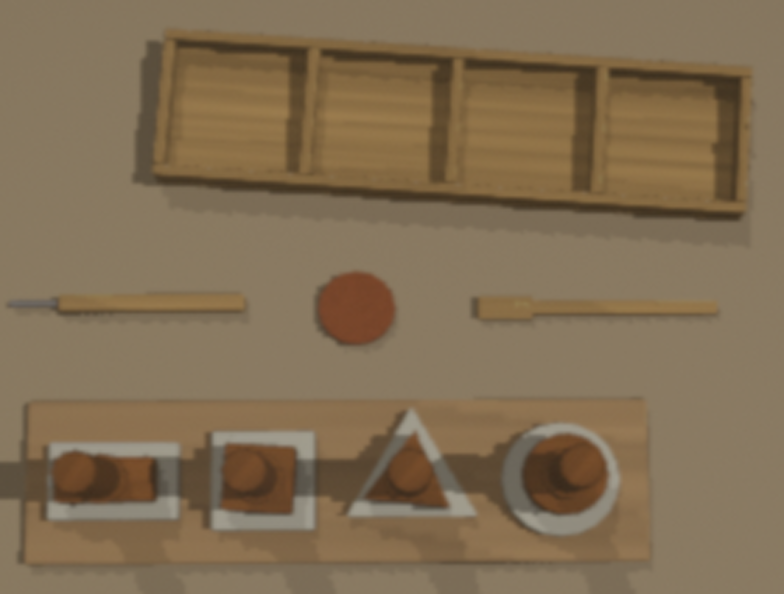

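Crop confirms the order on the board: oblong, square, triangle, round. Sizes check out: rack 317×83 mm, board 327×89 mm.

- **Tile centres:** x about 0.468, y = 0.147, 0.069, -0.009, -0.087.
- **Rack:** centre (0.667, -0.0315), yaw about -0.064. Pockets left to right: (.6745,.085), (.6695,.0075), (.6645,-.0705), (.6595,-.148).

I'm starting with the oblong.

Request:
drive_tool:
  commands: "50 0 0 0 -7.6; 50 0 0 0 -7.6; 50 -0.6 -1 0 0; 50 -0.6 -1 0 0; 50 -0.6 -1 0 0; 50 -0.6 -1 0 0; 50 -0.6 -1 0 0; 50 -0.6 -1 0 0"

```text
time: 1.1
tool_pos: [0.2732, 0.4212, 0.2308]
tool_rot: [-0.0, 0.001, 1.0, -0.0]
contact_force: [0.1, -0.0, -0.2]
gripper_width: 0.583
```

Request:
drive_tool:
  commands: "50 -0.8 -1 0 0; 50 -0.8 -1 0 0; 50 -0.8 -1 0 0; 50 -0.8 -1 0 0; 50 -0.8 -1 0 0; 50 -0.8 -1 0 0; 50 -0.8 -1 0 0; 50 -0.8 -1 0 0"

```text
time: 2.1
tool_pos: [0.4647, 0.1808, 0.2308]
tool_rot: [-0.0, 0.001, 1.0, -0.0]
contact_force: [-1.0, 1.2, -0.5]
gripper_width: 0.585
```

Request:
drive_tool:
  commands: "50 0 -0.6 0 0; 50 -0.1 -0.5 0.5 0; 50 0 0 0.5 0; 50 0 0 0.5 0; 50 0 0 0.5 0; 50 0 0 0 0; 50 0 0 0 0; 50 0 0 0 0"

```text
time: 3.1
tool_pos: [0.4678, 0.1492, 0.1722]
tool_rot: [0.001, 0.001, 1.0, 0.0]
contact_force: [0.9, 0.4, 0.2]
gripper_width: 0.587
```

Run:
```python
from h import *
p=manip.camera_params('wrist');im=manip.grab_frame('wrist');cv2.imwrite('pics/w1.png',im[:,:,::-1]);print(p,manip.state()['tool_pos'])
```

```text
{'fx': 312.75299953954027, 'fy': 312.75299953954027, 'cx': 280.14927774688755, 'cy': 204.75020606480481, 'xyz': array([0.39118139, 0.14965885, 0.31431964]), 'orientation': array([0.10729503, 0.69981175, 0.69816227, 0.10639892])} [0.46775334 0.14909878 0.17216125]
```

View pics/w1.png

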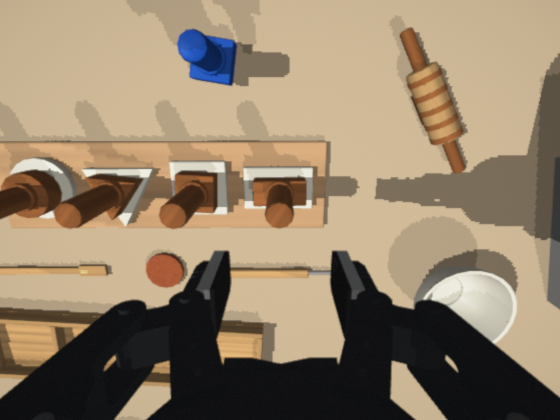

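Wrist view: oblong handle top centre about (279,215), square (174,215), triangle (70,214). The oblong lies centred between the open fingers.

Run:
```python
from h import *
p=manip.camera_params('wrist')
print(ray(p,[[279,214],[174,214],[70,214]],.098).round(4)); print(ray(p,[[278.5,187.5],[198,187.5]],.016).round(4))
print(ray(p,[[325,142],[325,226]],.008).round(4))
```

```text
[[ 0.4659  0.1484  0.098 ]
 [ 0.4658  0.0716  0.098 ]
 [ 0.4656 -0.0046  0.098 ]]
[[0.4668 0.1475 0.016 ]
 [0.4666 0.0684 0.016 ]]
[[0.4236 0.1926 0.008 ]
 [0.5105 0.196  0.008 ]]
```

Request:
drive_tool:
  commands: "50 0 0 0.7 0; 50 0 0 0.7 0; 50 0 0 0.8 0; 50 0 0 0.8 0; 50 0 0 0.6 0; 50 0 0 0.5 0; 50 0 0 0 0; 50 0 0 0 0"

```text
time: 4.15
tool_pos: [0.4679, 0.149, 0.0491]
tool_rot: [0.001, 0.001, 1.0, 0.0]
contact_force: [0.4, 0.1, 0.0]
gripper_width: 0.587
```

Request:
drive_tool:
  commands: "0 0 0 0 0; 0 0 0 0 0; 0 0 0 0 0; 0 0 0 0 0; 0 0 0 0 0; 0 0 0 0 0; 0 0 0 -0.1 0; 0 0 0 -0.2 0"

```text
time: 5.15
tool_pos: [0.4662, 0.1488, 0.0565]
tool_rot: [-0.001, 0.001, 1.0, -0.0]
contact_force: [0.7, -0.8, -1.7]
gripper_width: 0.24
```

Request:
drive_tool:
  commands: "0 0 0 -0.9 0; 0 0 0 -0.9 0; 0 -0.5 0 -0.9 0; 0 -0.5 0 -0.9 0; 0 -0.5 -0.8 0 0; 0 -0.5 -0.8 0 0; 0 -0.5 -0.8 0 0; 0 -0.5 -0.8 0 0"

```text
time: 6.15
tool_pos: [0.5571, 0.052, 0.165]
tool_rot: [-0.0, 0.001, 1.0, 0.0]
contact_force: [0.3, 0.2, 0.1]
gripper_width: 0.242
```

Request:
drive_tool:
  commands: "0 -0.5 -0.9 0 0; 0 -0.5 -0.9 0 0; 0 -0.5 -0.9 0 0; 0 -0.5 -0.9 0 0; 0 -0.5 -0.9 0 0; 0 -0.5 -0.9 0 0; 0 -0.4 -0.8 0 0; 0 0 -0.4 0 0"

```text
time: 7.15
tool_pos: [0.6585, -0.1466, 0.1648]
tool_rot: [-0.0, 0.002, 1.0, 0.0]
contact_force: [-0.2, 0.7, -0.1]
gripper_width: 0.241
```

Request:
drive_tool:
  commands: "0 0 0 0.7 0; 0 0 0 0.7 0; 0 0 0 0.7 0; 0 0 0 0.7 0; 0 0 0 0.2 0; 0 0 0 0 0; 0 0 0 0 0; 0 0 0 0 0"

```text
time: 8.15
tool_pos: [0.6593, -0.1458, 0.0766]
tool_rot: [0.001, 0.001, 1.0, -0.0]
contact_force: [-0.3, -0.3, -0.9]
gripper_width: 0.244
```

Run:
```python
from h import *
p=manip.camera_params('wrist');im=manip.grab_frame('wrist');cv2.imwrite('pics/w2.png',im[:,:,::-1]);s=manip.state();print(s['tool_pos'],s['contact_force'])
```

```text
[ 0.65913372 -0.14581063  0.07644696] [ 0.09084351 -0.5867389  -1.27778897]
```

View pics/w2.png

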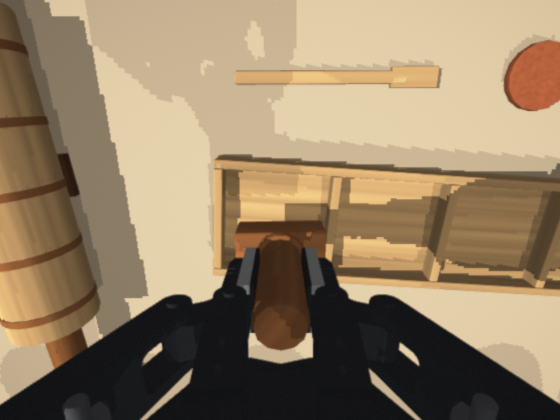

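The oblong hangs upright in the grip over the end pocket. Rack end wall is at u≈216 and the divider at u≈333. Checking the pocket centre by numbers:

Run:
```python
from h import *
p=manip.camera_params('wrist')
print(ray(p,[[216,157],[213,275],[334,178],[332,272],[448,183],[433,279]],.02).round(4))
```

```text
[[ 0.6128 -0.1863  0.02  ]
 [ 0.6973 -0.1939  0.02  ]
 [ 0.6266 -0.1107  0.02  ]
 [ 0.695  -0.1088  0.02  ]
 [ 0.6301 -0.0364  0.02  ]
 [ 0.7008 -0.0361  0.02  ]]
```

Request:
drive_tool:
  commands: "0 0 -0.1 0.4 0; 0 0 0 0.4 0; 0 0 0 0.2 0; 0 0 0 0.1 0; 0 0 0 0.05 0; 0 0 0 0.05 0; 0 0 0 0 0; 0 0 0 0 0"

```text
time: 9.2
tool_pos: [0.6587, -0.1486, 0.0396]
tool_rot: [0.0, 0.001, 1.0, -0.0]
contact_force: [0.6, 0.7, -1.5]
gripper_width: 0.239
```

Request:
drive_tool:
  commands: "0 0 0 0.03 0; 0 0 0 0 0; 0 0 0 0.03 0; 0 0 0 0 0; 0 0 0 0 0; 0 0 0 0 0; 0 0 0 0 0; 0 0 0 0 0"

```text
time: 10.2
tool_pos: [0.6592, -0.1488, 0.0393]
tool_rot: [0.001, 0.001, 1.0, -0.0]
contact_force: [-3.3, 1.0, 8.0]
gripper_width: 0.24
```

Request:
drive_tool:
  commands: "50 0 0 0 0; 50 0 0 0 0; 50 0 0 0 0; 50 0 0 0 0; 50 0 0 -0.5 0; 50 0 0 -1 0; 50 0 0 -1 0; 50 0 0 -1 0"

```text
time: 11.2
tool_pos: [0.6588, -0.1486, 0.1449]
tool_rot: [0.001, 0.001, 1.0, -0.0]
contact_force: [0.5, 0.3, -0.6]
gripper_width: 0.582
```

Request:
drive_tool:
  commands: "50 0.8 0.9 0 0; 50 0.8 0.9 0 0; 50 0.8 0.9 0 0; 50 0.8 0.9 0 0; 50 0.8 0.9 0 0; 50 0.8 0.9 0 0; 50 0.8 0.9 0 0; 50 0.8 0.9 0 0"

```text
time: 12.2
tool_pos: [0.4667, 0.0687, 0.1439]
tool_rot: [0.001, 0.001, 1.0, 0.0]
contact_force: [0.0, 0.5, 0.3]
gripper_width: 0.583
```

Request:
drive_tool:
  commands: "50 0 0 0.8 0; 50 0 0 0.8 0; 50 0 0 0.8 0; 50 0 0 0.7 0; 50 0 0 0 0; 50 0 0 0 0; 0 0 0 0 0; 0 0 0 0 0"

```text
time: 13.2
tool_pos: [0.4679, 0.0679, 0.0506]
tool_rot: [0.001, 0.001, 1.0, -0.0]
contact_force: [0.2, 0.7, 2.9]
gripper_width: 0.246
```

Request:
drive_tool:
  commands: "0 0 0 0 0; 0 0 0 0 0; 0 0 0 0 0; 0 0 0 0 0; 0 0 0 -0.3 0; 0 0 0 -0.9 0; 0 0 0 -0.9 0; 0 0 0 -0.9 0"

```text
time: 14.2
tool_pos: [0.4665, 0.0679, 0.1401]
tool_rot: [-0.0, 0.001, 1.0, -0.0]
contact_force: [0.3, 0.7, -0.8]
gripper_width: 0.237
```

Request:
drive_tool:
  commands: "0 -0.8 0 -0.5 0; 0 -0.9 0 0 0; 0 -0.9 -0.6 0 0; 0 -0.9 -0.8 0 0; 0 -0.9 -0.8 0 0; 0 -0.9 -0.8 0 0; 0 -0.9 -0.8 0 0; 0 -0.4 -0.8 0 0"

```text
time: 15.2
tool_pos: [0.6652, -0.0715, 0.1541]
tool_rot: [-0.001, 0.001, 1.0, 0.0]
contact_force: [0.4, -0.1, -1.0]
gripper_width: 0.245
```

Request:
drive_tool:
  commands: "0 0 0 0.7 0; 0 0 0 0.9 0; 0 0 0 0.9 0; 0 0 0 0.8 0; 0 0 0 0.3 0; 0 0 0 0 0; 0 0 0 0 0; 0 0 0 0 0"

```text
time: 16.2
tool_pos: [0.6655, -0.0707, 0.048]
tool_rot: [0.001, 0.001, 1.0, -0.0]
contact_force: [-0.2, -0.5, -0.3]
gripper_width: 0.241
```

Request:
drive_tool:
  commands: "0 0 0 0.1 0; 0 0 0 0.1 0; 0 0 0 0.05 0; 0 0 0 0.03 0; 0 0 0 0 0; 0 0 0 0.03 0; 0 0 0 0 0; 0 0 0 0 0"

```text
time: 17.2
tool_pos: [0.6652, -0.0706, 0.0406]
tool_rot: [-0.0, 0.001, 1.0, -0.0]
contact_force: [-8.2, 1.6, 15.2]
gripper_width: 0.239
```

Request:
drive_tool:
  commands: "50 0 0 0 0; 50 0 0 0 0; 50 0 0 0 0; 50 0 0 0 0; 50 0 0 -0.5 0; 50 0 0 -1 0; 50 0 0 -1 0; 50 0 0 -1 0"

```text
time: 18.2
tool_pos: [0.665, -0.0706, 0.1445]
tool_rot: [0.001, 0.001, 1.0, -0.0]
contact_force: [-0.3, 0.1, -0.2]
gripper_width: 0.584
```

Request:
drive_tool:
  commands: "50 0.9 0.3 0 0; 50 0.9 0.3 0 0; 50 0.9 0.3 0 0; 50 0.9 0.3 0 0; 50 0.8 0.2 0 0; 50 0.8 0.2 0 0; 50 0.7 0.3 0 0; 50 0.7 0.2 0 0"

```text
time: 19.2
tool_pos: [0.4665, -0.0068, 0.1435]
tool_rot: [0.001, 0.001, 1.0, -0.0]
contact_force: [0.6, 0.8, 0.1]
gripper_width: 0.584
```

Request:
drive_tool:
  commands: "50 0 0 0.8 0; 50 0 0 0.8 0; 50 0 0 0.8 0; 50 0 0 0.7 0; 50 0 0 0 0; 50 0 0 0 0; 0 0 0 0 0; 0 0 0 0 0"

```text
time: 20.2
tool_pos: [0.4678, -0.0072, 0.0505]
tool_rot: [0.001, 0.001, 1.0, -0.0]
contact_force: [0.0, -0.3, 2.8]
gripper_width: 0.243
```

Request:
drive_tool:
  commands: "0 0 0 0 0; 0 0 0 0 0; 0 0 0 0 0; 0 0 0 0 0; 0 0 0 -0.3 0; 0 0 0 -0.9 0; 0 0 0 -0.9 0; 0 0 0 -0.9 0"

```text
time: 21.2
tool_pos: [0.4664, -0.0069, 0.1399]
tool_rot: [-0.0, 0.001, 1.0, 0.0]
contact_force: [-0.4, -0.2, -0.3]
gripper_width: 0.24
```

Request:
drive_tool:
  commands: "0 -0.8 0 -0.5 0; 0 -0.9 0 0 0; 0 -0.9 0 0 0; 0 -0.9 0.1 0 0; 0 -0.9 0.1 0 0; 0 -0.9 0.1 0 0; 0 -0.9 0.1 0 0; 0 -0.6 0.1 0 0"

```text
time: 22.2
tool_pos: [0.6715, 0.0076, 0.1538]
tool_rot: [-0.0, 0.001, 1.0, 0.0]
contact_force: [0.6, 0.1, -0.9]
gripper_width: 0.238
```

Request:
drive_tool:
  commands: "0 0 0 0.7 0; 0 0 0 0.9 0; 0 0 0 0.9 0; 0 0 0 0.8 0; 0 0 0 0.3 0; 0 0 0 0 0; 0 0 0 0 0; 0 0 0 0 0"

```text
time: 23.2
tool_pos: [0.6718, 0.0074, 0.0477]
tool_rot: [0.001, 0.001, 1.0, -0.0]
contact_force: [-0.0, -0.4, -0.5]
gripper_width: 0.241
```

Request:
drive_tool:
  commands: "0 0 0 0.1 0; 0 0 0 0.1 0; 0 0 0 0.05 0; 0 0 0 0.03 0; 0 0 0 0 0; 0 0 0 0 0; 0 0 0 0 0; 0 0 0 0 0"

```text
time: 24.2
tool_pos: [0.6717, 0.0074, 0.0406]
tool_rot: [0.0, 0.001, 1.0, -0.0]
contact_force: [-5.0, -0.2, 10.4]
gripper_width: 0.244
```

Request:
drive_tool:
  commands: "50 0 0 0 0; 50 0 0 0 0; 50 0 0 0 0; 50 0 0 0 0; 50 0 0 -0.5 0; 50 0 0 -1 0; 50 0 0 -1 0; 50 0 0 -1 0"

```text
time: 25.2
tool_pos: [0.6712, 0.0074, 0.1452]
tool_rot: [0.001, 0.001, 1.0, -0.0]
contact_force: [0.6, 0.5, 1.5]
gripper_width: 0.586
```

Request:
drive_tool:
  commands: "50 0.9 -0.4 0 0; 50 0.9 -0.4 0 0; 50 0.9 -0.4 0 0; 50 0.9 -0.4 0 0; 50 0.8 -0.4 0 0; 50 0.8 -0.4 0 0; 50 0.8 -0.4 0 0; 50 0.7 -0.4 0 0"

```text
time: 26.2
tool_pos: [0.4692, -0.0885, 0.1441]
tool_rot: [0.001, 0.001, 1.0, -0.0]
contact_force: [1.1, 0.1, -0.2]
gripper_width: 0.589
```

Request:
drive_tool:
  commands: "50 0 0 0.8 0; 50 0 0 0.8 0; 50 0 0 0.8 0; 50 0 0 0.7 0; 50 0 0 0 0; 50 0 0 0 0; 0 0 0 0 0; 0 0 0 0 0"

```text
time: 27.2
tool_pos: [0.4706, -0.0883, 0.0512]
tool_rot: [0.001, 0.001, 1.0, -0.0]
contact_force: [-0.7, 0.5, 2.4]
gripper_width: 0.246
```

Request:
drive_tool:
  commands: "0 0 0 0 0; 0 0 0 0 0; 0 0 0 0 0; 0 0 0 0 0; 0 0 0 -0.3 0; 0 0 0 -0.9 0; 0 0 0 -0.9 0; 0 0 0 -0.9 0"

```text
time: 28.2
tool_pos: [0.4692, -0.0879, 0.1405]
tool_rot: [-0.0, 0.001, 1.0, 0.0]
contact_force: [0.3, -0.2, -0.5]
gripper_width: 0.241
```

Request:
drive_tool:
  commands: "0 -0.8 0.6 -0.5 0; 0 -0.9 0.8 0 0; 0 -0.9 0.8 0 0; 0 -0.9 0.8 0 0; 0 -0.9 0.8 0 0; 0 -0.9 0.8 0 0; 0 -0.9 0.8 0 0; 0 -0.6 0.4 0 0"

```text
time: 29.2
tool_pos: [0.6746, 0.0867, 0.1544]
tool_rot: [-0.0, 0.001, 1.0, 0.0]
contact_force: [0.1, -0.2, -0.2]
gripper_width: 0.239
```

Request:
drive_tool:
  commands: "0 0 0 0.7 0; 0 0 0 0.9 0; 0 0 0 0.9 0; 0 0 0 0.8 0; 0 0 0 0.3 0; 0 0 0 0 0; 0 0 0 0 0; 0 0 0 0 0"

```text
time: 30.2
tool_pos: [0.675, 0.0854, 0.0483]
tool_rot: [0.001, 0.001, 1.0, -0.0]
contact_force: [-0.8, -1.1, -0.7]
gripper_width: 0.241
```

Request:
drive_tool:
  commands: "0 0 0 0.1 0; 0 0 0 0.1 0; 0 0 0 0.05 0; 0 0 0 0.03 0; 0 0 0 0 0; 0 0 0 0 0; 0 0 0 0 0; 0 0 0 0 0"

```text
time: 31.2
tool_pos: [0.6745, 0.0855, 0.0412]
tool_rot: [0.0, 0.001, 1.0, -0.0]
contact_force: [-6.4, -0.8, 11.3]
gripper_width: 0.243
```

Contact. Release, lift, and retreat for a look.

Request:
drive_tool:
  commands: "50 0 0 0 0; 50 0 0 0 0; 50 0 0 0 0; 50 0 0 0 0; 50 0 0 -0.5 0; 50 0 0 -1 0; 50 0 0 -1 0; 50 0 0 -1 0"

```text
time: 32.2
tool_pos: [0.6744, 0.0854, 0.1457]
tool_rot: [0.001, 0.001, 1.0, 0.0]
contact_force: [0.5, -0.2, -1.2]
gripper_width: 0.588
```

Request:
drive_tool:
  commands: "50 0.7 0.9 -0.5 0; 50 0.8 0.9 -0.5 0; 50 0.8 0.9 0 0; 50 0.8 0.9 0 0; 50 0.8 0.9 0 0; 50 0.8 0.9 0 0; 50 0.8 0.9 0 0; 50 0.5 0.5 0 0"

```text
time: 33.2
tool_pos: [0.4939, 0.291, 0.1746]
tool_rot: [0.001, 0.001, 1.0, 0.0]
contact_force: [-0.7, -0.4, 0.7]
gripper_width: 0.586
```

Run:
```python
from h import *
a=manip.grab_frame('top')[:,:,::-1];b=manip.grab_frame('side')[:,:,::-1]
cv2.imwrite('pics/f.png',np.vstack([cv2.resize(a[50:160,165:415],(750,330)),cv2.resize(b[100:270,100:400],(476,270))if 0 else cv2.copyMakeBorder(cv2.resize(b[100:270,100:400],(476,270)),0,0,0,274,0)]))
```

```text
(no output)
```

View pics/f.png

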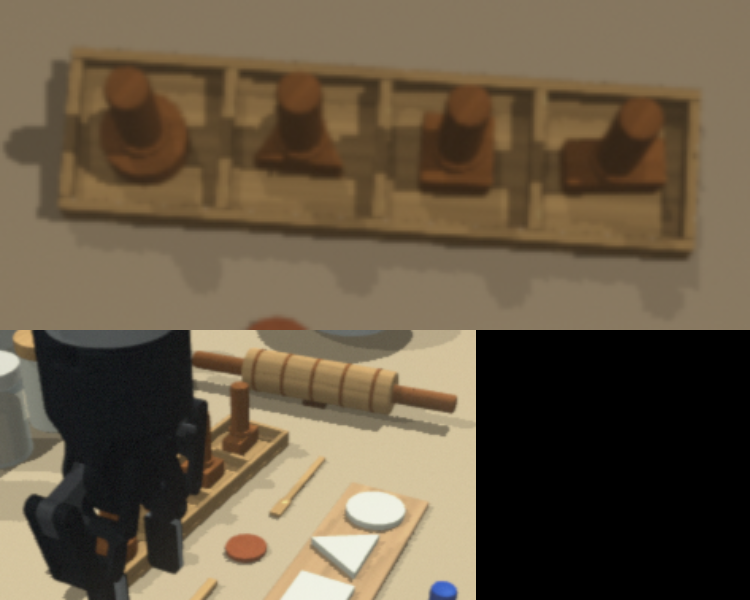

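Top view, left to right: round, triangle, square, oblong. Each stamp stands upright and centred in its pocket, with heads at about (143,138), (298,145), (457,150) and (613,163) in the crop. The gripper is clear, so I'm handing in.

```bash
python3 -c "
from plant import manip
print(manip.job_done(), manip.state()['time'])"
```

```text
the job is handed in; nothing more can be done
the job is handed in; nothing more can be done
```

All four stamps are in the rack in reverse order and I've handed the job in, at about 33 s on the robot's clock. From left to right as the robot sees it, the pockets now hold round, triangle, square and oblong. On the board they stood oblong, square, triangle, round.

- **Set-down:** I lowered each stamp until the wrist force showed the pocket floor (8–15 N), then opened the fingers and lifted away.
- **Last check:** the final top picture shows every stamp upright, about in the middle of its own pocket, with the gripper well clear. In the side picture the arm hid the left part of the rack, so only the top view confirms the stamps there.
- **Disagreements:** none beyond 1–4 mm. The top and wrist cameras agreed on the rack and stamp positions to within that.

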